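# Lower the fry basket on its ratchet lift

## Robot

A 6-joint arm with a two-finger parallel gripper is mounted at the origin on a cart in front of the work surface, level with it; the furniture and walls round the work are solid. World frame = base frame: x ahead of the robot, y to its left, z up, the work surface at z = 0. Lengths are in m, angles in rad, forces in N, time in s.
With the tool pointing down it reaches from about 0.3 to 0.775 m from the base axis. Payload 14.6 kg.
Tool frame: the origin (TCP) lies at the very end of the fingers, on their centre line; the grasp point (between the pads) lies 19 mm behind it; z points along the fingers, y is the line along which they close (so a half turn about z gives the same grasp; the last joint's range is limited). The gripper opens to 94 mm and grips with 3 to 60 N. Pads are 16 mm wide; open, the fingers measure 119 mm over their backs; the gripper's body (75 mm by 177 mm) begins 78 mm behind the grasp point.
Start: joints at [1.272, 0.3, 1.521, -0, 1.321, -0.067], TCP at [0.126, 0.535, 0.205] pointing down, gripper open.
Joint ranges: [-3.03, 3.03], [-0.79, 2.21], [0.23, 2.52], [-1.04, 4.18], [0, 3.07], [-2.55, 2.55]. Speed limits (rad/s): [2.22, 2.22, 2.57, 3.14, 3.14, 3.14].

## Interface

Orientations are given as [roll, pitch, yaw] about the fixed x, y, z axes, in that order (R = Rz(yaw) Ry(pitch) Rx(roll)).
In Python, from station import ctrl, cams gives the robot as it stands. The module is installed in compiled form; this text tells all that it offers.
- The arm moves only by the tool arm_command, never from a script. Its argument "plan" is a list that holds one entry, the list of rows, each a list of 7 numbers: the shift along the tool's x, y, z in fractions of the full range, 1 being 750 mm, then the turn, a rotation vector about the tool's x, y, z in parts of the range, where 1.0 means 90 degrees, then the closure, from -1 (fully open) to 1 (shut). A call has 1 to 12 rows; each row is the pose to reach, as a shift and turn from the pose commanded when the call began, along the tool's axes at that moment; what a row does not reach only later rows make up. A row lasts 1/10 s, in which the tool goes at most 50 mm and 8.59 degrees, less where a joint would pass 70% of its speed; a pose out of reach is approached as far as the arm can. A call with a gripper value outside its range is refused whole. The fingers move at their own pace and stop on an object; "squeeze" is the grip in N (left out, the last holds). Time passes only in rows, so rows that repeat a pose let the fingers close. It gives the time, the measured TCP pose, the force, the opening and the grip force at its end, in the units of the state.
- ctrl.get_obs(): the state, without advancing time (a new reading comes with each control period).
- cams.camera(name): name is "side" or "top" or "wrist"; returns (picture, depth): 400x640x3 uint8, blue, green, red; 400x640 float32, m along the optical axis (not along the pixel's ray), 0 where there is no reading.
- cams.camera_info(name): a dict with "fx", "fy", "cx", "cy" (pixels), "world_to_cam" (4x4, takes a point from world to camera coordinates). Camera axes: x right, y down, z forward; pixel columns grow to the right and rows downward; lengths in m; the calibration is good to about 2 mm. The wrist camera is an equidistant fisheye: a pixel r from the principal point sees the ray r / f radians off the axis. A picture is of the moment at which its call begins: read the wrist's pose just before it. camera_info takes no time and is no camera call; for the wrist camera it gives the pose at the moment of the call.
- ctrl.hand_in(): hands the job in; it is judged then, once.
The state is a dict: "time_s": time; "qpos": joint angles; "joint_vel": joint speeds; "tau": joint torques, N m; "ee_pos": TCP position; "eef_rot": TCP orientation; "force": force on the tool from outside, world axes, zero at the start; "moment": the same for the moment, N m; "grip_width": finger opening in m; "grip_force": force on a finger pad.
Only numpy, scipy, OpenCV 4.12 (cv2) and the standard library are available. Lean on these libraries where they do the work, as an engineer would, in place of code of your own. Each camera call takes 0.05 s, during which the arm holds its last target. There are 200 camera calls.

## Task

The wire basket hangs too high on its ratchet lift: press down the brass screw on the red tail of the pawl, gently, just enough to lift the pawl clear, let the basket's weight turn the drum back, and let the pawl drop into the teeth again so that the white pointer stops beside the red collar (within the collar's height). Then press straight down with about 10 N on the black knob on top of the rack bar to make sure that the pawl has caught, and let go. Do not force the pawl or the knob, and leave the other things on the worktop where they are.

Things in the scene. Friction and masses are not known exactly. Their poses are not given: they have to be found in the camera images.
- lift: Basket lift: fixed stand on a dark steel base 245 mm wide. Origin on the worktop under the middle of the toothed wheel; x points to its back, y to its left (basket, drip tray), z up; it may be turned a little. A grey cheek plate 62 to 70 mm behind the wheel's plane reaches z = 217 mm; apart from the carriage and its basket nothing is higher.
- drum (a joint): Angle of the drum and its steel toothed wheel, rad, 0 at the start, grows as it turns back and the basket sinks. Axis along the lift's x at z = 150 mm; wheel radius 45 mm, 14 teeth of 9 mm depth. A small crank with a black handle on the front, 16 to 46 mm before the wheel's plane, sweeps 42 mm round the axis and turns along.
- pawl (a joint): Angle of the pawl, rad: about 0 with its nose down in the teeth, grows as the nose lifts, hard stop at 0.10. It holds the load up to about 0.05 and is quite clear from about 0.08. A rocker on a pin 85 mm right (-y) of the wheel's axis, at z = 190 mm: steel nose hooked over the top of the wheel, red tail (16 mm wide, 12 mm thick) 90 mm out to the right. A spring drops it when let go.
- pawl_tail (a point): On the upper face of the pawl's red tail, in the axis of its brass set screw, 155 mm right of the wheel's axis, z about 196 mm. The screw's flat head, 20 mm across, is the place to press: pushing it down lifts the nose. The head's top stands 5 to 26 mm above this point, set differently each time and not measured: feel for it (or see it).
- pawl_nose (a point): Middle of the rounded steel nose of the pawl (6 mm thick) that sits in the teeth. Forces at the set screw: the tail yields from about 4 N; 7 to 8 N hold the nose clear; beyond that lies the hard stop, where force climbs fast, and over 18 N bends the pawl. After touching the screw, 5 to 6 mm more frees the wheel; the stop comes at about 8 mm.
- carriage (a joint): How far the carriage has sunk, m: 0 at the start (top), 0.102 at the bottom stop. It is a steel rack bar with the basket hung on it, geared to the drum: 9 mm for each tooth. With the pawl lifted it sinks by its weight, damped, at 10 to 25 mm/s; when the pawl is let go it sinks on by up to 9 mm until a tooth is caught. Pulled up, the pawl clicks over the teeth.
- pointer (a point): White tip of the thin steel pointer that moves with the carriage, on the front of the lift left of the wheel, beside the thin upright rod with the red collar. z up.
- collar_mid (a point): Middle of the red collar (22 mm across, 20 mm high) clamped on the upright rod; only its height differs from one time to the next, 35 to 85 mm below the pointer's starting height. The pointer passes close beside it. z up.
- press_knob (a point): Centre of the upper face of the black knob (32 mm across, 10 mm thick) on top of the rack bar, 335 mm above the worktop at the start, sinking with the carriage. The basket's near rim is 48 mm to its left and 44 mm lower; its grip rises on the far left of the basket. Held by the pawl it yields only about 1 mm for each 5 N; press with 6 to 15 N, over 18 N is too much.
- timer: Red and white wind-up kitchen timer, 64 mm across, 62 mm high, loose. Origin: centre of its underside. Bystander.
- ramekin: Small steel dip cup, 67 mm across, 40 mm high, loose. Origin: centre of its underside. Bystander.
- fish_tin: Flat oval-cornered tin with a turquoise top, 63 x 105 x 26 mm, loose. Origin: centre of its underside. Bystander.
- wooden_spoon: Wooden spoon, 300 mm long (along its x), 14 mm high, lying loose. Origin: centre of its underside. Bystander.
- peeler: Black-handled peeler, 170 mm long (along its x), 18 mm high, lying loose. Origin: centre of its underside. Bystander.

How it is judged:
On the way, in this order (a step that is already met when the one before it is completed fails the run):
1. the pawl is lifted clear of the wheel (value of joint pawl above 0.06 rad), for 0.1 s.
2. the pawl has dropped back into the teeth, with nothing touching it, and holds the carriage still with the pointer beside the red collar (z of pointer in the frame of collar_mid between -0.01 and 0.01 m and value of joint pawl below 0.035 rad and contact force between the fingers and pawl below 0.3 N and velocity of joint carriage between -0.004 and 0.004 m/s), for 0.3 s.
3. the black knob is pressed down (over 6 N) and the ratchet holds (z of pointer in the frame of collar_mid between -0.01 and 0.01 m and value of joint pawl below 0.035 rad and contact force between the fingers and carriage above 6 N), for 0.2 s.
At the end, for the whole second after the job is handed in: The white pointer stands within 10 mm above or below the middle of the red collar, the pawl is down in the teeth (its angle under 0.035 rad) and the carriage is at rest (z of pointer in the frame of collar_mid between -0.01 and 0.01 m and value of joint pawl below 0.035 rad and velocity of joint carriage between -0.003 and 0.003 m/s); the robot touches nothing.
It fails at once if more than 18 N on the pawl (contact force between any of the fingers, the arm and pawl above 18 N).
It fails at once if more than 18 N on the carriage (contact force between any of the fingers, the arm and carriage above 18 N).
It fails at once if a loose thing on the worktop shifted by more than 30 mm (distance of any of timer, ramekin, fish_tin, wooden_spoon, peeler from where it was at the start of the episode above 0.03 m).
It also fails if it takes over 61 s, if anything falls off the work surface, if the arm or the gripper's body presses on something with over 40 N, if the wrist force passes 120 N, or if a joint passes its speed limit or range.

## Working session

There is one attempt and no reset: what is moved stays moved. The work goes in short steps, Python scripts to look and compute and a tool call to move; the robot and the scene stay as the last step left them, time stands still between calls to the robot, and variables do not carry over. Pictures are saved under pics/ and viewed, at most 10 in all, crops included, and the job is handed in when it is done.

Besides the shell and the picture viewer there is one more tool, called after "Call:" by a JSON object that holds its "name" and its "arguments", one argument or row to a line. arm_command: Moves the arm, as the interface text tells. Its arguments: {"type":"object","properties":{"plan":{"type":"array"},"squeeze":{"type":"number"}},"required":["plan"]}

```bash
mkdir -p pics
cat > h.py <<'E'
import numpy as np, cv2
from station import ctrl, cams
def snap(n):
    im,d=cams.camera(n); np.savez('%s.npz'%n,im=im,d=d); return im,d
def world(n,u,v,z):
    i=cams.camera_info(n); p=np.array([(u-i['cx'])/i['fx']*z,(v-i['cy'])/i['fy']*z,z,1])
    return (np.linalg.inv(i['world_to_cam'])@p)[:3]
def proj(n,p):
    i=cams.camera_info(n); c=i['world_to_cam']@np.append(p,1); return c[0]/c[2]*i['fx']+i['cx'],c[1]/c[2]*i['fy']+i['cy'],c[2]
E
python3 - <<'E'
from h import *
for n in('side','top'):
    im,d=snap(n); cv2.imwrite('pics/%s1.png'%n,im)
    i=cams.camera_info(n); print(n,i['fx'],np.linalg.inv(i['world_to_cam'])[:3].round(3))
o=ctrl.get_obs(); print(o)
E
```

```text
side 445.1430897423143 [[ 0.848 -0.352  0.396 -0.069]
 [-0.53  -0.581  0.618 -0.888]
 [ 0.012 -0.734 -0.679  1.161]]
top 504.16946717124625 [[ 0.388 -0.829  0.401 -0.203]
 [-0.921 -0.345  0.179 -0.348]
 [-0.01  -0.439 -0.898  1.822]]
{'time_s': 0.1, 'qpos': array([ 1.27242586e+00,  3.00429338e-01,  1.52150762e+00, -2.26377162e-05,
        1.32070936e+00, -6.66231634e-02]), 'joint_vel': array([ 0.0001034 , -0.00118215, -0.00339034, -0.00061902, -0.0022111 ,
        0.00011323]), 'tau': array([ 3.60776845e-03, -5.32643402e+01, -3.53289235e+01,  7.10548251e-02,
        2.33801227e-02, -1.57870609e-04]), 'ee_pos': array([0.12627511, 0.53506699, 0.20494032]), 'eef_rot': array([-3.14053987e+00, -4.82673195e-05,  2.90985094e+00]), 'force': array([-0.56754156,  0.8912127 , -0.40841611]), 'moment': array([ 0.00222422,  0.02127474, -0.05373399]), 'grip_force': 0.0, 'grip_width': 0.09384220041936744}
```

View pics/side1.png

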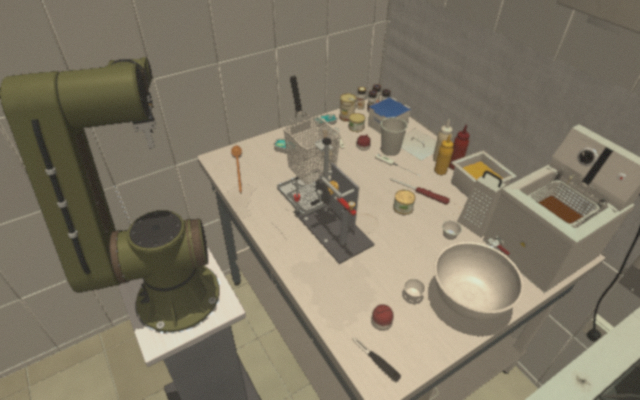

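View pics/top1.png

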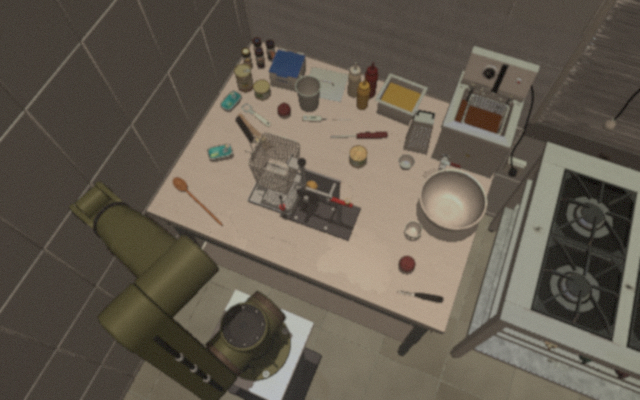

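The lift is around side (325,195) and top (305,190). I'll enlarge both regions.

Run:
```python
from h import *
s=np.load('side.npz')['im'][115:265,265:385]; t=np.load('top.npz')['im'][130:250,240:370]
a=cv2.resize(s,None,fx=4,fy=4,interpolation=cv2.INTER_CUBIC)[:600]; 
cv2.imwrite('pics/s2.png',cv2.convertScaleAbs(a,alpha=1.4))
cv2.imwrite('pics/t2.png',cv2.convertScaleAbs(cv2.resize(t,None,fx=5,fy=5,interpolation=cv2.INTER_CUBIC),alpha=1.4))
```

```text
(no output)
```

View pics/s2.png

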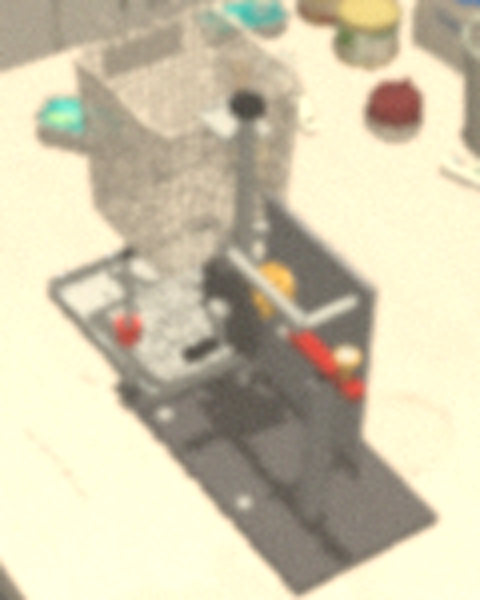

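View pics/t2.png

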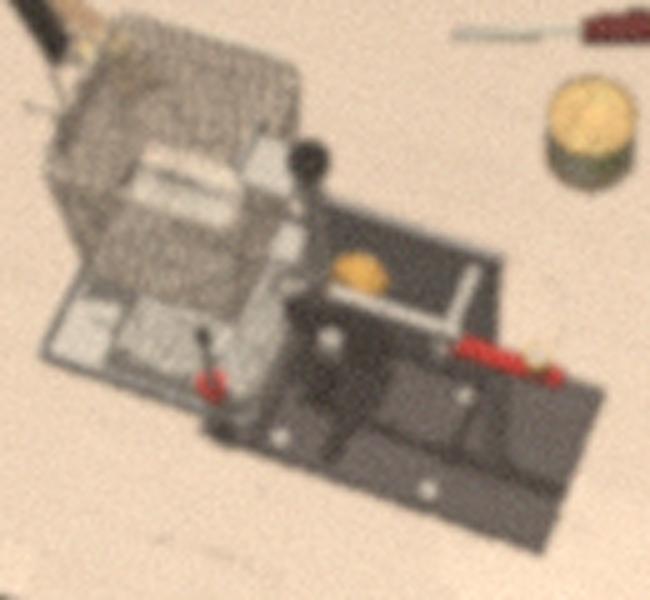

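The side crop shows the knob at (327,141), the screw head at (352,204) and the red collar at (297,197). In the top crop they are at (301.6,161.6), (347.6,201) and (282,206.6). The pointer isn't clear yet. Next I'll triangulate.

Run:
```python
from h import *
S=np.load('side.npz');T=np.load('top.npz')
def ray(n,u,v):
    i=cams.camera_info(n);M=np.linalg.inv(i['world_to_cam']);d=M[:3,:3]@[(u-i['cx'])/i['fx'],(v-i['cy'])/i['fy'],1];return M[:3,3],d/np.linalg.norm(d)
def tri(a,b):
    r=[ray('side',*a),ray('top',*b)];A=sum(np.eye(3)-np.outer(d,d) for o,d in r);B=sum((np.eye(3)-np.outer(d,d))@o for o,d in r)
    p=np.linalg.solve(A,B);return p.round(4),[round(float(np.linalg.norm(np.cross(p-o,d))),4) for o,d in r]
P=dict(knob=((326.8,141.2),(301.6,161.6)),screw=((351.7,203.8),(347.6,200.8)),collar=((296.8,197),(282.2,206.6)),tailend=((353.5,212),(352,205.5)),
 baseFR=((339,263.5),(348.5,240)),baseBR=((374,244.5),(360.5,208.5)),cheekR=((358.5,187.5),(340,181.5)))
for k,(a,b) in P.items():
    print(k,*tri(a,b))
    for n,Z,(u,v) in(('side',S,a),('top',T,b)):
        z=Z['d'][int(round(v)),int(round(u))]; print('   ',n,world(n,u,v,z).round(3))
i=cams.camera_info('wrist');print(i['fx'],i['cx'],i['cy'],np.linalg.inv(i['world_to_cam']).round(3))
```

```text
knob [0.5725 0.0624 0.3266] [0.0003, 0.0003]
    side [0.569 0.058 0.331]
    top [0.567 0.059 0.338]
screw [ 0.546  -0.1225  0.2168] [0.0005, 0.0005]
    side [ 0.545 -0.124  0.218]
    top [ 0.547 -0.122  0.213]
collar [0.4902 0.1186 0.0793] [0.0005, 0.0005]
    side [0.486 0.111 0.087]
    top [0.486 0.115 0.092]
tailend [ 0.5416 -0.1413  0.2003] [0.0003, 0.0003]
    side [ 0.545 -0.137  0.195]
    top [ 0.625 -0.118  0.02 ]
baseFR [ 0.4893 -0.1569  0.0022] [0.001, 0.001]
    side [ 0.49  -0.155 -0.001]
    top [ 0.495 -0.156 -0.011]
baseBR [ 0.6341 -0.1525  0.0035] [0.0011, 0.0011]
    side [ 0.636 -0.152  0.003]
    top [ 0.633 -0.152  0.003]
cheekR [ 0.6109 -0.0681  0.2112] [0.001, 0.001]
    side [ 0.609 -0.072  0.215]
    top [ 0.715 -0.031  0.002]
309.70691628693146 311.6775312552535 204.37254599119547 [[ 0.229  0.94   0.253  0.052]
 [ 0.973 -0.221 -0.061  0.553]
 [-0.001  0.26  -0.966  0.384]
 [ 0.     0.     0.     1.   ]]
```

```bash
cat >> h.py <<'E'
from scipy.spatial.transform import Rotation as Ro
def shift(t,yaw=None):
    o=ctrl.get_obs();R=Ro.from_euler('xyz',o['eef_rot']);print('t',o['time_s'],'pos',o['ee_pos'].round(4),'F',o['force'].round(2),'shift mm',(R.inv().apply(np.array(t)-o['ee_pos'])*1000).round(1),
     'rot',(R.inv()*Ro.from_euler('xyz',[np.pi,0,yaw])).as_rotvec().round(3) if yaw is not None else '')
E
python3 - <<'E'
from h import *
shift([.126,.535,.42]);shift([.40,.12,.42],3.1);shift([.546,-.1225,.3],3.15)
# basket grip height from top depth
D=np.load('top.npz')['d']
for u,v in((244,130),(248,134),(240,122),(252,139)): print(world('top',u,v,D[v,u]).round(3))
D=np.load('side.npz')['d']
for u,v in((295,85),(297,97),(298,105)): print(world('side',u,v,D[v,u]).round(3))
E
```

```text
t 0.1 pos [0.1263 0.5351 0.2049] F [-0.57  0.89 -0.41] shift mm [   0.3   -0.4 -215.1] rot 
t 0.1 pos [0.1263 0.5351 0.2049] F [-0.57  0.89 -0.41] shift mm [-361.7 -341.3 -214.7] rot [-0.001 -0.    -0.19 ]
t 0.1 pos [0.1263 0.5351 0.2049] F [-0.57  0.89 -0.41] shift mm [-559.5 -543.7  -94.5] rot [-0.001 -0.    -0.24 ]
[0.575 0.273 0.396]
[0.583 0.267 0.364]
[0.577 0.283 0.435]
[0.581 0.253 0.344]
[0.58  0.274 0.421]
[0.584 0.268 0.377]
[0.581 0.258 0.353]
```

The rows are not in the units I measure in: shifts go in shares of 750 mm and turns go in shares of 90 degrees. I convert before sending: -310 mm / 750 = -0.4133, -215 mm / 750 = -0.2867, -0.23 rad / 1.5708 = -0.1464.

Call:
{"name": "arm_command", "arguments": {
  "plan": [
    [[0, 0, -0.0667, 0, 0, 0, 0], [0, 0, -0.1333, 0, 0, 0, 1], [0, 0, -0.2, 0, 0, 0, 1], [-0.04, -0.04, -0.2667, 0, 0, -0.0318, 1], [-0.0867, -0.0867, -0.2867, 0, 0, -0.0637, 1], [-0.1333, -0.1333, -0.2867, 0, 0, -0.0955, 1], [-0.18, -0.18, -0.2867, 0, 0, -0.1273, 1], [-0.2267, -0.2267, -0.2867, 0, 0, -0.1464, 1], [-0.2733, -0.2733, -0.2867, 0, 0, -0.1464, 1], [-0.32, -0.32, -0.2867, 0, 0, -0.1464, 1], [-0.3667, -0.3667, -0.2867, 0, 0, -0.1464, 1], [-0.4133, -0.4133, -0.2867, 0, 0, -0.1464, 1]]
  ],
  "squeeze": 10
}}

```text
time_s: 1.3
ee_pos: [0.3516, 0.1695, 0.4205]
eef_rot: [3.142, 0.0, 3.14]
force: [0.9, 0.5, 0.1]
grip_width: 0.0019
grip_force: 0.0
```

Run:
```python
from h import *
shift([.48,-.1225,.30],3.15)
shift([.546,-.1225,.30],3.15);print(ctrl.get_obs()['qpos'].round(2),ctrl.get_obs()['grip_width'])
```

```text
t 1.3 pos [0.3516 0.1695 0.4205] F [0.85 0.49 0.12] shift mm [-128.8 -291.8  120.5] rot [ 0.    0.   -0.01]
t 1.3 pos [0.3516 0.1695 0.4205] F [0.85 0.49 0.12] shift mm [-194.8 -291.7  120.5] rot [ 0.    0.   -0.01]
[ 0.36 -0.14  1.51  0.    1.77 -1.21] 0.0018779602944433028
```

To row units: -292 mm / 750 = -0.3893, -120 mm / 750 = -0.16.

Call:
{"name": "arm_command", "arguments": {
  "plan": [
    [[-0.0267, -0.0533, 0, 0, 0, 0, 1], [-0.0533, -0.1067, 0, 0, 0, 0, 1], [-0.08, -0.16, 0, 0, 0, 0, 1], [-0.1133, -0.2133, 0.0133, 0, 0, 0, 1], [-0.1467, -0.2667, 0.04, 0, 0, 0, 1], [-0.18, -0.32, 0.08, 0, 0, 0, 1], [-0.22, -0.36, 0.12, 0, 0, 0, 1], [-0.26, -0.3893, 0.16, 0, 0, 0, 1], [-0.26, -0.3893, 0.1933, 0, 0, 0, 1], [-0.26, -0.3893, 0.1933, 0, 0, 0, 1], [-0.26, -0.3893, 0.1933, 0, 0, 0, 1]]
  ]
}}

```text
time_s: 2.4
ee_pos: [0.5455, -0.1206, 0.2763]
eef_rot: [3.142, -0.0, 3.14]
force: [0.3, -0.0, 0.2]
grip_width: 0.0005
grip_force: 0.0
```

Run:
```python
from h import *
im,d=snap('wrist'); i=cams.camera_info('wrist'); np.save('w2c.npy',i['world_to_cam'])
cv2.imwrite('pics/w1.png',cv2.convertScaleAbs(cv2.resize(im,(800,500)),alpha=1.4)); print(np.linalg.inv(i['world_to_cam']).round(3).tolist())
```

```text
[[0.001, 0.965, 0.262, 0.469], [1.0, -0.001, -0.001, -0.12], [-0.001, 0.262, -0.965, 0.457], [0.0, 0.0, 0.0, 1.0]]
```

View pics/w1.png

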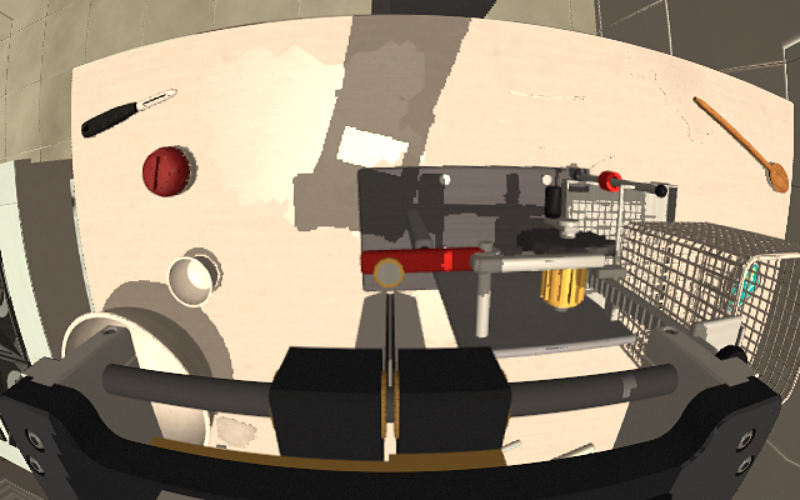

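The view is clear: red tail with the screw head at (389,273), collar at (610,181), rod cap at (660,190). The pointer is probably the thin bar near (620,180–240), so I'll zoom in there.

Run:
```python
from h import *
im=np.load('wrist.npz')['im'][120:210,440:560]
cv2.imwrite('pics/w2.png',cv2.resize(im,None,fx=6,fy=6,interpolation=cv2.INTER_CUBIC))
```

```text
(no output)
```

View pics/w2.png

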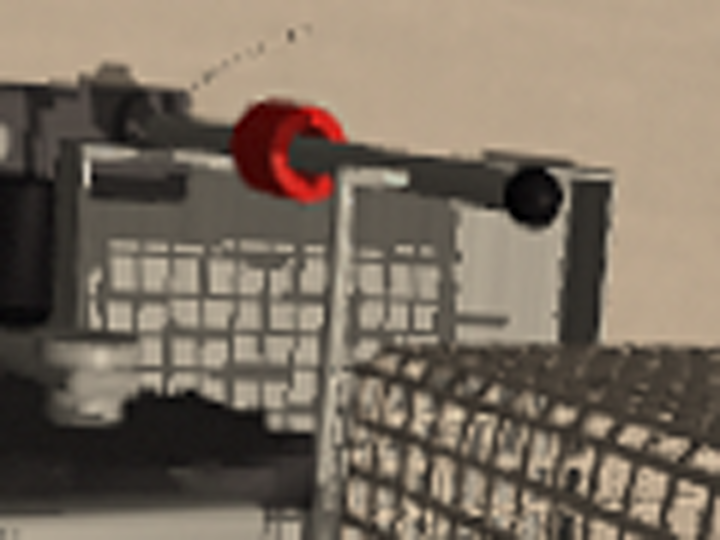

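The pointer runs to (343,175) in the crop, with its white tip extending to (405,178). In full-picture pixels the tip is about (503,149.7). The collar's top face centre is about (492,146) and its bottom about (484,144). Now the depths.

```bash
cat >> h.py <<'E'
def wray(u,v,W,i):
    M=np.linalg.inv(W);a=np.array([u-i['cx'],v-i['cy']]);r=np.hypot(*a);th=r/i['fx'];dc=np.array([*(a/r*np.sin(th)),np.cos(th)]);return M,dc
def wpt(u,v,D,W,i):
    M,dc=wray(u,v,W,i);z=D[int(round(v)),int(round(u))];return (M[:3,:3]@(dc*z/dc[2])+M[:3,3]).round(4)
def wproj(p,W,i):
    c=W@np.append(p,1);r=np.hypot(c[0],c[1]);th=np.arctan2(r,c[2])*i['fx'];return (c[0]/r*th+i['cx'],c[1]/r*th+i['cy'])
E
python3 - <<'E'
from h import *
D=np.load('wrist.npz')['d'];W=np.load('w2c.npy');i=cams.camera_info('wrist')
c=lambda u,v:(u/6+440,v/6+120)
for n,u,v in(('collar side',255,145),('collar side',262,125),('collar ring',290,180),('collar ringtop',333,130),('rod',400,165),('rod',460,180),('cap',535,195),('ptr',343,180),('ptr',337,260),('ptr',325,480),('tip',375,178),('tip',395,178),('rodlow',190,130)):
    print(n,wpt(*c(u,v),D,W,i))
print('screw',[wpt(389/1.25+a,273/1.25+b,D,W,i) for a,b in((0,0),(-5,0),(5,0),(0,-5))],'tail',[wpt(u/1.25,260/1.25,D,W,i) for u in(365,372,420,470)])
print('top rows of red extents',[wpt(u/1.25,v/1.25,D,W,i) for u,v in((430,252),(430,260),(430,268))])
E
```

```text
collar side [0.4872 0.1072 0.0838]
collar side [0.4824 0.106  0.0883]
collar ring [0.494  0.113  0.0908]
collar ringtop [0.482  0.123  0.0923]
rod [0.4862 0.1126 0.1344]
rod [0.4868 0.1123 0.1558]
cap [0.4869 0.1139 0.1779]
ptr [0.4893 0.0891 0.1479]
ptr [0.5044 0.0882 0.1495]
ptr [0.548  0.0936 0.1462]
tip [0.4884 0.0971 0.1476]
tip [ 0.469  -0.12    0.4565]
rodlow [0.4868 0.1132 0.0419]
screw [array([ 0.5448, -0.1206,  0.22  ]), array([ 0.5445, -0.1246,  0.2209]), array([ 0.5446, -0.1166,  0.2206]), array([ 0.5407, -0.1206,  0.2198])] tail [array([ 0.5426, -0.1374,  0.1972]), array([ 0.5426, -0.1325,  0.197 ]), array([ 0.5427, -0.099 ,  0.1967]), array([ 0.5413, -0.0645,  0.2019])]
top rows of red extents [array([ 0.5368, -0.0922,  0.1972]), array([ 0.5428, -0.092 ,  0.1966]), array([ 0.5485, -0.0919,  0.1971])]
```

To row units: 52 mm / 750 = 0.0693, 45 mm / 750 = 0.06.

Call:
{"name": "arm_command", "arguments": {
  "plan": [
    [[0, 0, 0.0333, 0, 0, 0, 1], [0, 0, 0.06, 0, 0, 0, 1], [0, 0, 0.0693, 0, 0, 0, 1], [0, 0, 0.0693, 0, 0, 0, 1], [0, 0, 0.0693, 0, 0, 0, 1], [0, 0, 0.0693, 0, 0, 0, 1]]
  ]
}}

```text
time_s: 3.05
ee_pos: [0.5461, -0.1209, 0.225]
eef_rot: [-3.141, 0.002, 3.14]
force: [-0.5, -0.0, -0.2]
grip_width: 0.0003
grip_force: 0.0
```

To row units: 3 mm / 750 = 0.004, 2 mm / 750 = 0.0027.

Call:
{"name": "arm_command", "arguments": {
  "plan": [
    [[0, 0, 0.0013, 0, 0, 0, 1], [0, 0, 0.0027, 0, 0, 0, 1], [0, 0, 0.004, 0, 0, 0, 1], [0, 0, 0.004, 0, 0, 0, 1], [0, 0, 0.004, 0, 0, 0, 1]]
  ]
}}

```text
time_s: 3.55
ee_pos: [0.5457, -0.1209, 0.2204]
eef_rot: [3.142, -0.0, 3.14]
force: [-0.1, 0.4, 1.1]
grip_width: 0.0003
grip_force: 0.0
```

To row units: 2 mm / 750 = 0.0027, 1 mm / 750 = 0.0013.

Call:
{"name": "arm_command", "arguments": {
  "plan": [
    [[0, 0, 0.0013, 0, 0, 0, 1], [0, 0, 0.0027, 0, 0, 0, 1], [0, 0, 0.0027, 0, 0, 0, 1]]
  ]
}}

```text
time_s: 3.85
ee_pos: [0.5458, -0.121, 0.2188]
eef_rot: [-3.141, 0.001, 3.14]
force: [0.2, -1.0, 3.2]
grip_width: 0.0001
grip_force: 1.8
```

To row units: 2 mm / 750 = 0.0027, 1 mm / 750 = 0.0013.

Call:
{"name": "arm_command", "arguments": {
  "plan": [
    [[0, 0, 0.0013, 0, 0, 0, 1], [0, 0, 0.0027, 0, 0, 0, 1], [0, 0, 0.0027, 0, 0, 0, 1]]
  ]
}}

```text
time_s: 4.15
ee_pos: [0.5458, -0.1216, 0.2172]
eef_rot: [-3.14, 0.001, 3.139]
force: [-1.3, -5.1, 6.6]
grip_width: 0.0006
grip_force: 3.2
```

To row units: -1.5 mm / 750 = -0.002, -1 mm / 750 = -0.0013.

Call:
{"name": "arm_command", "arguments": {
  "plan": [
    [[0, -0.0013, 0, 0, 0, 0, 1], [0, -0.002, 0.0007, 0, 0, 0, 1], [0, -0.002, 0.0013, 0, 0, 0, 1]]
  ]
}}

```text
time_s: 4.45
ee_pos: [0.5459, -0.1222, 0.2161]
eef_rot: [3.141, 0.001, 3.14]
force: [-2.0, 1.3, 5.6]
grip_width: 0.0005
grip_force: 3.3
```

```bash
cat >> h.py <<'E'
def ptr():
    W=cams.camera_info('wrist');im,D=snap('wrist');M=np.linalg.inv(W['world_to_cam'])
    v,u=np.mgrid[0:400,320:640];a=np.stack([u-W['cx'],v-W['cy']],-1);r=np.linalg.norm(a,axis=-1)+1e-9;th=r/W['fx']
    z=D[:,320:];p=np.concatenate([a/r[...,None]*(np.tan(th)*z)[...,None],z[...,None]],-1)@M[:3,:3].T+M[:3,3]
    m=(abs(p[...,0]-.515)<.017)&(abs(p[...,1]-.0885)<.006)&(p[...,2]>.05)&(p[...,2]<.16)&(z>0)
    k=p[m][:,2];o=ctrl.get_obs();h,e=np.histogram(k,np.arange(.05,.165,.004));print('t',o['time_s'],'ptr z',np.median(k[k>k.max()-.008]).round(4) if len(k) else None,len(k),{round(float(x),3):int(n) for x,n in zip(e,h) if n},'pos',o['ee_pos'].round(4),'F',o['force'].round(1))
E
python3 -c "from h import *;ptr()"
```

```text
t 4.5 ptr z 0.1462 134 {0.142: 59, 0.146: 75} pos [ 0.5459 -0.1222  0.216 ] F [-1.   1.9  5.9]
```

To row units: 1 mm / 750 = 0.0013, -0.5 mm / 750 = -0.0007.

Call:
{"name": "arm_command", "arguments": {
  "plan": [
    [[0, -0.0007, 0.0013, 0, 0, 0, 1], [0, -0.0007, 0.0013, 0, 0, 0, 1]]
  ]
}}

```text
time_s: 4.7
ee_pos: [0.5458, -0.1227, 0.2147]
eef_rot: [3.141, 0.0, 3.14]
force: [0.5, 0.4, 3.6]
grip_width: 0.0007
grip_force: 1.8
```

```bash
python3 -c "from h import *;ptr()"
```

```text
t 4.75 ptr z 0.1458 138 {0.142: 76, 0.146: 62} pos [ 0.5458 -0.1227  0.2146] F [0.6 0.8 4.2]
```

To row units: 0.8 mm / 750 = 0.0011, -0.3 mm / 750 = -0.0004.

Call:
{"name": "arm_command", "arguments": {
  "plan": [
    [[0, -0.0004, 0.0011, 0, 0, 0, 1], [0, -0.0004, 0.0011, 0, 0, 0, 1]]
  ]
}}

```text
time_s: 4.95
ee_pos: [0.5458, -0.1231, 0.2137]
eef_rot: [3.142, 0.0, 3.14]
force: [0.2, 1.9, 4.4]
grip_width: 0.0004
grip_force: 2.4
```

```bash
python3 -c "from h import *;ptr()"
```

```text
t 5.0 ptr z 0.1435 138 {0.138: 13, 0.142: 125} pos [ 0.5458 -0.1231  0.2137] F [0.  1.8 5. ]
```

To row units: 0.3 mm / 750 = 0.0004.

Call:
{"name": "arm_command", "arguments": {
  "plan": [
    [[0, 0, 0.0004, 0, 0, 0, 1], [0, 0, 0.0004, 0, 0, 0, 1], [0, 0, 0.0004, 0, 0, 0, 1]]
  ]
}}

```text
time_s: 5.3
ee_pos: [0.5457, -0.1232, 0.2134]
eef_rot: [-3.142, 0.0, 3.14]
force: [0.7, 1.7, 4.6]
grip_width: 0.0007
grip_force: 2.3
```

```bash
python3 -c "from h import *;ptr()"
```

```text
t 5.35 ptr z 0.1362 143 {0.13: 6, 0.134: 135, 0.138: 2} pos [ 0.5457 -0.1232  0.2134] F [0.5 1.3 5.4]
```

Call:
{"name": "arm_command", "arguments": {
  "plan": [
    [[0, 0, 0, 0, 0, 0, 1], [0, 0, 0, 0, 0, 0, 1], [0, 0, 0, 0, 0, 0, 1], [0, 0, 0, 0, 0, 0, 1], [0, 0, 0, 0, 0, 0, 1], [0, 0, 0, 0, 0, 0, 1], [0, 0, 0, 0, 0, 0, 1], [0, 0, 0, 0, 0, 0, 1], [0, 0, 0, 0, 0, 0, 1], [0, 0, 0, 0, 0, 0, 1]]
  ]
}}

```text
time_s: 6.35
ee_pos: [0.5457, -0.1232, 0.2134]
eef_rot: [-3.142, 0.0, 3.14]
force: [1.4, 0.9, 4.5]
grip_width: 0.0005
grip_force: 2.5
```

```bash
python3 -c "from h import *;ptr()"
```

```text
t 6.4 ptr z 0.1152 125 {0.11: 20, 0.114: 105} pos [ 0.5457 -0.1232  0.2134] F [1.4 1.8 5. ]
```

Call:
{"name": "arm_command", "arguments": {
  "plan": [
    [[0, 0, 0, 0, 0, 0, 1], [0, 0, 0, 0, 0, 0, 1], [0, 0, 0, 0, 0, 0, 1], [0, 0, 0, 0, 0, 0, 1], [0, 0, 0, 0, 0, 0, 1], [0, 0, 0, 0, 0, 0, 1], [0, 0, 0, 0, 0, 0, 1], [0, 0, 0, 0, 0, 0, 1]]
  ]
}}

```text
time_s: 7.2
ee_pos: [0.5457, -0.1232, 0.2134]
eef_rot: [-3.142, 0.0, 3.14]
force: [1.4, 1.7, 5.5]
grip_width: 0.0005
grip_force: 2.5
```

```bash
python3 -c "from h import *;ptr()"
```

```text
t 7.25 ptr z 0.0979 111 {0.094: 58, 0.098: 53} pos [ 0.5457 -0.1232  0.2134] F [1.3 1.2 4.6]
```

To row units: -150 mm / 750 = -0.2, -120 mm / 750 = -0.16.

Call:
{"name": "arm_command", "arguments": {
  "plan": [
    [[0, 0, 0, 0, 0, 0, 1], [0, 0, 0, 0, 0, 0, 1], [0, 0, 0, 0, 0, 0, 1], [0, 0, -0.0533, 0, 0, 0, 1], [0, 0, -0.1067, 0, 0, 0, 1], [0, 0, -0.16, 0, 0, 0, 1], [0, 0, -0.2, 0, 0, 0, 1], [0, 0, -0.2, 0, 0, 0, 1], [0, 0, -0.2, 0, 0, 0, 1], [0, 0, -0.2, 0, 0, 0, 1], [0, 0, -0.2, 0, 0, 0, 1], [0, 0, -0.2, 0, 0, 0, 1]]
  ]
}}

```text
time_s: 8.45
ee_pos: [0.5455, -0.1232, 0.3625]
eef_rot: [3.141, -0.001, 3.14]
force: [-0.1, -0.1, 0.8]
grip_width: 0.0009
grip_force: 0.0
```

```bash
python3 -c "
from h import *
ptr()
im=np.load('wrist.npz')['im'];np.save('w2c.npy',cams.camera_info('wrist')['world_to_cam'])
cv2.imwrite('pics/w3.png',cv2.convertScaleAbs(cv2.resize(im[110:270,300:580],(784,448),interpolation=cv2.INTER_CUBIC),alpha=1.4))
shift([.5725,.0624,.36])"
```

```text
t 8.5 ptr z 0.0835 53 {0.078: 2, 0.082: 51} pos [ 0.5456 -0.1231  0.3627] F [-0.6  0.2  1.1]
t 8.5 pos [ 0.5456 -0.1231  0.3627] F [-0.62  0.18  1.08] shift mm [-26.6 185.6   2.8] rot
```

View pics/w3.png

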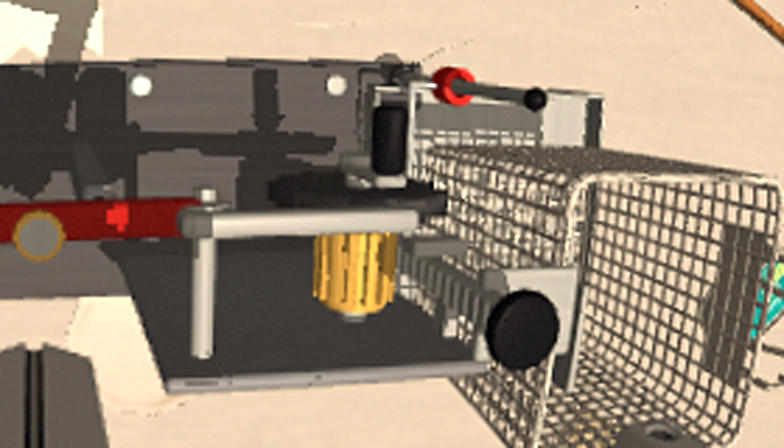

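The pointer is now beside the collar, at about 63 mm sunk. The knob shows at crop (523,328), which is full-picture (487,227).

```bash
python3 -c "
from h import *
D=np.load('wrist.npz')['d'];W=np.load('w2c.npy');i=cams.camera_info('wrist')
f=lambda u,v:wpt(300+u*280/784,110+v*160/448,D,W,i)
for n,u,v in(('knob',523,328),('knob',505,328),('knob',540,328),('collar',455,85),('ctop',452,101),('ctop',470,78),('ptr',413,90),('ptr',412,130),('tip',418,84),('tip',426,84)): print(n,f(u,v))
ptr()
k=f(523,328)
shift([k[0],k[1],.31])"
```

```text
knob [0.5663 0.0586 0.2724]
knob [0.5663 0.0508 0.2718]
knob [0.5665 0.0665 0.2727]
collar [0.4865 0.1137 0.0917]
ctop [0.4957 0.1124 0.0915]
ctop [0.4819 0.1238 0.091 ]
ptr [0.4912 0.0902 0.0847]
ptr [0.514  0.0915 0.0838]
tip [0.4876 0.093  0.0853]
tip [0.4874 0.0984 0.0847]
t 8.55 ptr z 0.0837 54 {0.078: 6, 0.082: 46, 0.086: 2} pos [ 0.5456 -0.1232  0.3629] F [0.3 0.9 0.6]
t 8.55 pos [ 0.5456 -0.1232  0.3629] F [0.28 0.93 0.56] shift mm [-20.4 181.8  52.9] rot
```

To row units: 182 mm / 750 = 0.2427, 170 mm / 750 = 0.2267.

Call:
{"name": "arm_command", "arguments": {
  "plan": [
    [[-0.0067, 0.06, 0, 0, 0, 0, 1], [-0.0133, 0.12, 0, 0, 0, 0, 1], [-0.02, 0.18, 0, 0, 0, 0, 1], [-0.0267, 0.2267, 0, 0, 0, 0, 1], [-0.0273, 0.2427, 0.0267, 0, 0, 0, 1], [-0.0273, 0.2427, 0.0667, 0, 0, 0, 1], [-0.0273, 0.2427, 0.1, 0, 0, 0, 1], [-0.0273, 0.2427, 0.112, 0, 0, 0, 1], [-0.0273, 0.2427, 0.112, 0, 0, 0, 1], [-0.0273, 0.2427, 0.112, 0, 0, 0, 1], [-0.0273, 0.2427, 0.112, 0, 0, 0, 1]]
  ]
}}

```text
time_s: 9.65
ee_pos: [0.5669, 0.0587, 0.2808]
eef_rot: [3.142, 0.002, 3.14]
force: [-0.7, -0.2, 1.0]
grip_width: 0.0006
grip_force: 0.0
```

To row units: 5 mm / 750 = 0.0067, 4 mm / 750 = 0.0053.

Call:
{"name": "arm_command", "arguments": {
  "plan": [
    [[0, 0, 0.0027, 0, 0, 0, 1], [0, 0, 0.0053, 0, 0, 0, 1], [0, 0, 0.0067, 0, 0, 0, 1], [0, 0, 0.0067, 0, 0, 0, 1], [0, 0, 0.0067, 0, 0, 0, 1]]
  ]
}}

```text
time_s: 10.15
ee_pos: [0.5665, 0.0588, 0.2744]
eef_rot: [3.142, 0.0, 3.14]
force: [0.0, -0.1, -0.3]
grip_width: 0.0005
grip_force: 0.0
```

To row units: 3 mm / 750 = 0.004, 2 mm / 750 = 0.0027.

Call:
{"name": "arm_command", "arguments": {
  "plan": [
    [[0, 0, 0.0013, 0, 0, 0, 1], [0, 0, 0.0027, 0, 0, 0, 1], [0, 0, 0.004, 0, 0, 0, 1], [0, 0, 0.004, 0, 0, 0, 1], [0, 0, 0.004, 0, 0, 0, 1]]
  ]
}}

```text
time_s: 10.65
ee_pos: [0.5665, 0.0588, 0.2721]
eef_rot: [3.142, 0.001, 3.14]
force: [-1.6, 0.3, 6.1]
grip_width: 0.0003
grip_force: 3.1
```

To row units: 1 mm / 750 = 0.0013, 0.7 mm / 750 = 0.0009.

Call:
{"name": "arm_command", "arguments": {
  "plan": [
    [[0, 0, 0.0009, 0, 0, 0, 1], [0, 0, 0.0013, 0, 0, 0, 1], [0, 0, 0.0013, 0, 0, 0, 1]]
  ]
}}

```text
time_s: 10.95
ee_pos: [0.5666, 0.0588, 0.272]
eef_rot: [3.142, 0.002, 3.14]
force: [-4.8, 0.2, 12.3]
grip_width: 0.0004
grip_force: 6.2
```

To row units: -0.3 mm / 750 = -0.0004.

Call:
{"name": "arm_command", "arguments": {
  "plan": [
    [[0, 0, -0.0004, 0, 0, 0, 1], [0, 0, -0.0004, 0, 0, 0, 1], [0, 0, -0.0004, 0, 0, 0, 1], [0, 0, -0.0004, 0, 0, 0, 1]]
  ]
}}

```text
time_s: 11.35
ee_pos: [0.5666, 0.0588, 0.2721]
eef_rot: [3.142, 0.002, 3.14]
force: [-3.4, -0.7, 11.1]
grip_width: 0.0003
grip_force: 5.3
```

```bash
python3 -c "from h import *;ptr()"
```

```text
t 11.4 ptr z 0.0837 88 {0.078: 1, 0.082: 87} pos [0.5666 0.0588 0.2721] F [-3.7 -0.5  9.6]
```

The press is steady at about 10–11 N and the pointer hasn't moved. I'll let go and lift clear.

To row units: -90 mm / 750 = -0.12, -80 mm / 750 = -0.1067.

Call:
{"name": "arm_command", "arguments": {
  "plan": [
    [[0, 0, -0.0067, 0, 0, 0, 1], [0, 0, -0.0533, 0, 0, 0, 1], [0, 0, -0.1067, 0, 0, 0, 1], [0, 0, -0.12, 0, 0, 0, 1], [0, 0, -0.12, 0, 0, 0, 1], [0, 0, -0.12, 0, 0, 0, 1], [0, 0, -0.12, 0, 0, 0, 1], [0, 0, -0.12, 0, 0, 0, 1]]
  ]
}}

```text
time_s: 12.2
ee_pos: [0.5663, 0.0588, 0.3594]
eef_rot: [-3.141, -0.002, 3.14]
force: [-0.6, -0.4, 0.0]
grip_width: 0.0005
grip_force: 0.0
```

```bash
python3 -c "from h import *;ptr();print(ctrl.hand_in())"
```

```text
t 12.25 ptr z 0.0834 76 {0.078: 7, 0.082: 69} pos [0.5664 0.0588 0.3597] F [-0.3 -0.3 -0.3]
the job is handed in; nothing more can be done
None
```

The basket is lowered and handed in at about 12 s: the pawl caught with the pointer about 2 mm above the collar's middle, it held under a 10–13 N press on the knob, and the arm is clear; the hand-in call returned no verdict.

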